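# Fit the fine sharpening disc on the splined spindle of the chisel grinder

### The job

The carver wants to touch up the chisels: fit the fine sharpening disc, the one with the blue knob, on the bare spindle of the disc grinder. Set it over the spindle's nose, then press it down lightly and turn it by its knob until the splines find each other and it drops fully home, flat on the drive flange, and let go of it. Do not force it down, and leave the coarse disc (orange knob), the two chisels and the dressing stick on the grinder where they are.

Things in the scene. Friction and masses are not known exactly. Their poses are not given: they have to be found in the camera images.
- disc_fine: Fine sharpening disc, loose, 0.5 to 0.8 kg, standing upright on its hub: flat disc of 150 mm diameter, pale grey top, hub below, round blue knob above. Origin: centre of the hub's lower face; z up along its axis. Heights over the origin: hub 0 to 36 mm (64 mm diameter), disc 22 to 32, cap 36 to 40 (64 mm diameter), knob 40 to 82.
- fine_knob (a point): Middle of the fine disc's blue knob, on the disc's axis, 61 mm above the disc's origin. The knob is a plain cylinder, 44 mm in diameter and 42 mm high: grip it from above at any angle round its side.
- fine_bore (a point): Mouth of the fine disc's blind bore, centre of the hub's lower face (the disc's origin). The bore opens downwards, 48 mm wide and 36 mm deep; six equal internal splines, 60 degrees apart, at heights 3 to 13 mm narrow it to 30 mm.
- spindle_seat (a point): Centre of the top of the grinder's drive flange (68 mm diameter), on the upright spindle's axis, 152 mm above the bench; the disc's origin comes here when home. From the flange rise six brass splines, 44 mm over them, 16 mm high. Where the splines do not match, the disc rests on their tops, 13 mm above home. Play between matching splines: about 5 degrees either way; matches recur every 60 degrees.
- spindle_tip (a point): Tip of the spindle's round steel nose, 32 mm above the flange. The nose is 27 mm in diameter up to 22 mm over the flange, then tapers to 12 mm at the tip; the disc has 1.5 mm play all round on it. The spindle stands at any angle, not reported (its splines are seen from above). Its brake is on: it turns only under more than about 1 N m.
- machine: The disc grinder, fixed: grey housing 300 mm (x) by 360 mm (y, -145 to +215), deck 136 mm high. Origin: on the spindle axis at bench height. Steel splash bowl round the spindle, 244 mm wide, rim 166 mm high; the home disc is above it. Chisel rest bar along the front edge, 139 mm to -x, top 194 mm high. Switches on the +y side; in the +x +y corner a water tap, 246 mm high, turned aside.
- disc_coarse: Coarse sharpening disc, loose, to be left alone: the same shape and size as the fine one, dark abrasive top, orange knob. Origin as for the fine disc.
- chisel_wide: Loose stone chisel, 200 mm long, blade 30 mm wide, lying along its x. Origin: under its middle. Leave alone.
- chisel_narrow: Loose stone chisel, 190 mm long, blade 18 mm wide, lying along its x. Origin: under its middle. Leave alone.
- dressing_stick: Loose pale abrasive stick, 100 x 24 x 22 mm, lying on the grinder's deck on its +y side. Origin: centre of its underside. Leave alone.
There are look-alikes about, which are no part of the job. Leave any red look-alike of the disc_fine alone.

How it is judged (in metres and radians):
At the end, for the whole second after the job is handed in: The fine disc (blue knob) sits home on the spindle: its hub's lower face within 3 mm of the flange, centred within 4 mm, level within 0.05 rad, at rest and let go; the coarse disc, both chisels and the dressing stick are within 30 mm of where they were (z of disc_fine in the frame of spindle_seat between -0.003 and 0.003 m and horizontal distance between disc_fine and spindle_seat below 0.004 m and angle between disc_fine's own z axis and vertical below 0.05 rad and linear speed of disc_fine below 0.01 m/s and angular speed of disc_fine below 0.1 rad/s and distance of each of disc_coarse, chisel_wide, chisel_narrow, dressing_stick from where it was at the start of the episode below 0.03 m); the robot touches nothing.
It fails at once if the coarse disc is moved more than 30 mm (distance of disc_coarse from where it was at the start of the episode above 0.03 m).
It fails at once if a chisel or the dressing stick is moved more than 30 mm (distance of any of chisel_wide, chisel_narrow, dressing_stick from where it was at the start of the episode above 0.03 m).
It fails at once if the disc is forced: more than 80 N between it and the grinder (contact force between disc_fine and machine above 80 N).
It also fails if it takes over 51 s, if anything falls off the work surface, if the arm or the gripper's body presses on something with over 40 N, if the wrist force passes 120 N, or if a joint passes its speed limit or range.

### The arm

A 7-joint arm with a two-finger parallel gripper is mounted at the origin on the work surface. World frame = base frame: x ahead of the robot, y to its left, z up, the work surface at z = 0. Lengths are in m, angles in degrees, forces in N, time in s.
With the tool pointing down it reaches from about 0.425 to 0.875 m from the base axis. Payload 4.7 kg.
Tool frame: the origin (TCP) lies on the centre line of the jaws, within the pads' length; the fingertips stand env.nose_length ahead of it and the grasp point (between the pads) lies 8 mm behind it (env.nose_length is the distance from the TCP to the fingertips, in m); y points along the fingers, z is the direction in which the jaws open and shut, and the axes are right-handed (so a half turn about y gives the same grasp; the last joint's range is limited). The gripper opens to 87 mm and grips with 3 to 60 N. Pads are 19 mm wide; open, the fingers measure 117 mm over their backs; the gripper's body (75 mm by 190 mm) begins 51 mm behind the grasp point.
Start: joints at [65.208, 18.392, -4.016, 83.108, 1.295, 78.541, -3.26], TCP at [0.281, -0.586, 0.234] pointing down, gripper open.
Joint ranges: [-163.93, 163.93], [-17.29, 119.83], [-79.2, 71.16], [3.27, 140.29], [-89.18, 269.18], [5.43, 117.66], [-154.24, 154.24]. Speed limits (degrees/s): [147.25, 147.25, 180, 180, 180, 180, 180].

### API

Orientations are given as [roll, pitch, yaw] about the fixed x, y, z axes, in that order (R = Rz(yaw) Ry(pitch) Rx(roll)).
In Python, from cell import env, read_camera, camera_info, job, models gives the robot as it stands.
- The arm moves only by the tool move_arm, never from a script. Its argument "moves" is a list of rows, each a list of 6 numbers: the shift along the tool's x, y, z in mm, then the turn, a rotation vector about the tool's x, y, z in degrees. In form: [[x, y, z, ax, ay, az], ...]. A call has 1 to 20 rows; each row is the pose to reach, as a shift and turn from the pose commanded when the call began, along the tool's axes at that moment; what a row does not reach only later rows make up. A row lasts 1/12 s, in which the tool goes at most 41.7 mm and 7.16 degrees, less where a joint would pass 70% of its speed; a pose out of reach is approached as far as the arm can. A call with a gripper value outside its range is refused whole. "claw" is the finger opening in mm, from 0 to 87, set as the call begins (left out, the last holds). The fingers move at their own pace and stop on an object; "newtons" is the grip in N (left out, the last holds). Time passes only in rows, so rows that repeat a pose let the fingers close. It gives the time, the measured TCP pose, the force and the opening at its end, in the units of the state.
- env.get_obs(): the state, without advancing time (a new reading comes with each control period).
- read_camera(name): name is "scene" or "top" or "wrist"; returns (picture, depth): 400x640x3 uint8, red, green, blue; 400x640 float32, m along the optical axis (not along the pixel's ray), 0 where there is no reading.
- camera_info(name): a dict with "fx", "fy", "cx", "cy" (pixels), "R" (3x3) and "t" (3): a world point X has camera coordinates R X + t. Camera axes: x right, y down, z forward; pixel columns grow to the right and rows downward; lengths in m; the calibration is good to about 2 mm. A picture is of the moment at which its call begins: read the wrist's pose just before it. camera_info takes no time and is no camera call; for the wrist camera it gives the pose at the moment of the call.
- job.sign_off(): hands the job in, once; it reports no verdict.
Trained networks look in the newest picture that a camera, given by its name, has taken for a name from the list of things; names that differ only in an ending like _2 or _b are one class to them, and where a whole thing is asked for, a point or a joint stands for the part that bears it (a point fixed in the world has none). Each returns a list of dicts, best first, with "score" (0 to 1); they miss things now and then, are a little off and sometimes report something else, mostly with a low value. They report only what shows in the picture. A call takes as long as a camera call. They do not tell look-alikes from the thing itself.
- models.spot_in(target, camera): "point" ([x, y, z] in m, in world coordinates, good to about 4 mm: the middle of the surface that is visible of it).
- models.cut_out(target, camera): "mask" (400x640 bool, what is visible of it).
The state is a dict: "time_s": time; "qpos": joint angles; "joint_velocities": joint speeds; "effort": joint torques, N m; "tool_pos": TCP position; "tool_rot": TCP orientation; "force": force on the tool from outside, world axes, zero at the start; "wrist_torque": the same for the moment, N m; "grip_width": finger opening in m.
Only numpy, scipy, OpenCV 4.12 (cv2) and the standard library are available. Lean on these libraries where they do the work, as an engineer would, in place of code of your own. Each camera call takes 0.05 s, during which the arm holds its last target.

## Working session

There is one attempt and no reset: what is moved stays moved. The work goes in short steps, Python scripts to look and compute and a tool call to move; the robot and the scene stay as the last step left them, time stands still between calls to the robot, and variables do not carry over. Pictures are saved under pics/ and viewed, and the job is handed in when it is done.

Besides the shell and the picture viewer there is one more tool, called after "Emit:" as name(argument=value, ...), one argument or row to a line, values as JSON. move_arm: Moves the arm, as the interface text tells. Its arguments: {"type":"object","properties":{"moves":{"type":"array","items":{"type":"array","items":{"type":"number"}}},"claw":{"type":"number"},"newtons":{"type":"number"}},"required":["moves"]}

```bash
ls; mkdir -p pics; python3 - <<'E'
from cell import env, read_camera, camera_info, job, models
import cv2
print(env.get_obs()); print(env.nose_length)
for n in ("scene","top","wrist"):
    p,d=read_camera(n); cv2.imwrite(f"pics/{n}0.png",p[:,:,::-1]); print(n,camera_info(n))
E
```

```text
pics
{'time_s': 0.0, 'qpos': array([65.20853607, 18.43913554, -4.01485055, 83.17380999,  1.29371219,
       78.5409723 , -3.25977231]), 'joint_velocities': array([ 0.0050465 ,  0.06349671,  0.01965558, -0.01047442, -0.00159637,
       -0.01523998,  0.0277459 ]), 'effort': array([-8.96834881e-04, -4.91289639e+01, -4.04193560e-01, -3.12528169e+01,
       -6.37866464e-02,  4.37572156e-02,  1.57159648e-04]), 'tool_pos': array([ 0.280577  , -0.58574115,  0.2324701 ]), 'tool_rot': array([-9.01087505e+01, -4.67092258e-03, -1.54399482e+02]), 'force': array([0.4030985 , 0.38964455, 0.12229004]), 'wrist_torque': array([0.00555384, 0.01767502, 0.03599911]), 'grip_width': 0.08719967402705138}
0.011
scene {'fx': 471.01875081721306, 'fy': 471.01875081721306, 'cx': 326.6513516662046, 'cy': 203.5590328305966, 'R': array([[ 0.53093864,  0.84732693,  0.01188442],
       [ 0.62608426, -0.38277882, -0.67933708],
       [-0.5710715 ,  0.36812695, -0.73373012]]), 't': array([-0.21026451, -0.2114612 ,  1.68262232])}
top {'fx': 397.1941716547277, 'fy': 397.1941716547277, 'cx': 320.795666947733, 'cy': 200.10935542609036, 'R': array([[-0.02863501, -0.99958411,  0.00341143],
       [-0.98224105,  0.02750477, -0.18559635],
       [ 0.18542534, -0.0086654 , -0.98262015]]), 't': array([-0.04493327,  0.48240627,  1.13521713])}
wrist {'fx': 328.6997958970178, 'fy': 328.6997958970178, 'cx': 317.9285710474156, 'cy': 207.58806529261082, 'R': array([[ 4.31804010e-01, -9.01967004e-01, -9.05956885e-04],
       [-8.60414584e-01, -4.12212312e-01,  2.99612673e-01],
       [-2.70614192e-01, -1.28594455e-01, -9.54060494e-01]]), 't': array([-0.64887574, -0.03595026,  0.39169855])}
```

View pics/scene0.png

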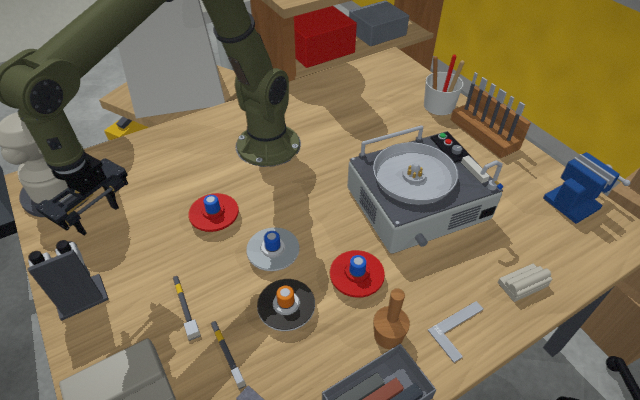

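View pics/top0.png

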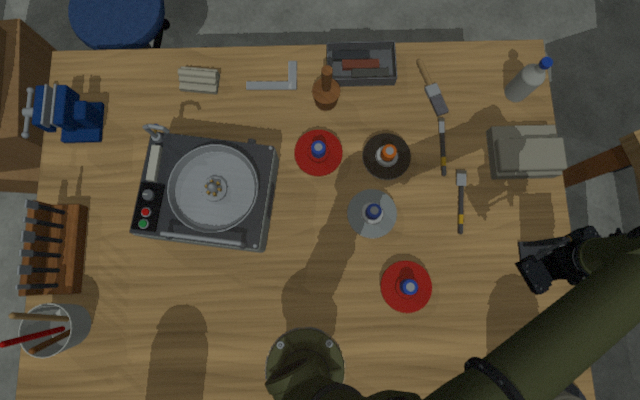

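View pics/wrist0.png

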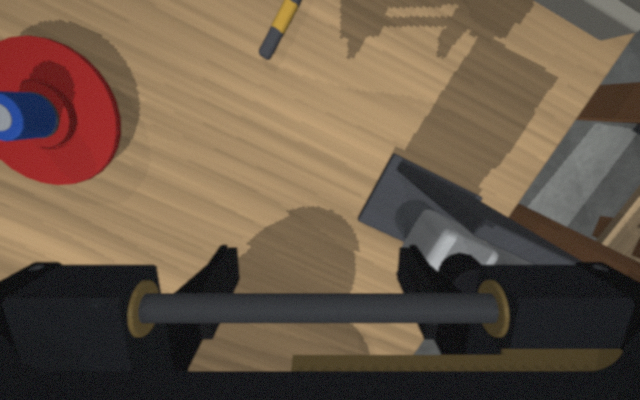

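The scene picture shows the grey-topped disc with the blue knob at (272,246), and at (373,212) in the top view. Two red look-alikes are at top (319,150) and (409,287), the coarse disc is at top (387,155), and the spindle is at top (215,187).

```bash
cat > h.py <<'E'
from cell import env, read_camera, camera_info, job, models
import numpy as np, cv2
from scipy.spatial.transform import Rotation as Rn
def cloud(n):
    p,d=read_camera(n); c=camera_info(n)
    v,u=np.mgrid[0:400,0:640]
    X=np.stack([(u-c['cx'])/c['fx']*d,(v-c['cy'])/c['fy']*d,d],-1)
    W=(X-c['t'])@c['R']
    return p,d,W
def fitcirc(P):
    A=np.c_[2*P[:,:2],np.ones(len(P))]; s=np.linalg.lstsq(A,(P[:,:2]**2).sum(1),rcond=None)[0]
    return s[:2],np.sqrt(s[2]+s[0]**2+s[1]**2)
E
python3 - <<'E'
from h import *
np.set_printoptions(precision=4,suppress=True)
for cam in ("top","scene"):
    p,d,W=cloud(cam)
    for t in ("disc_fine","fine_knob","spindle_seat","spindle_tip","disc_coarse","machine"):
        for r in models.spot_in(t,cam)[:4]: print(cam,t,r['score'],np.array(r['point']))
    hsv=cv2.cvtColor(p,cv2.COLOR_RGB2HSV)
    for r in models.cut_out("disc_fine",cam)[:4]:
        m=r['mask']&(d>0); 
        Q=W[m]; print(cam,r['score'],m.sum(),np.median(p[m],0))
        disc=Q[(Q[:,2]>.022)&(Q[:,2]<.040)]; knob=Q[Q[:,2]>.076]
        if len(disc)>10:
            (c,rad)=cv2.minEnclosingCircle((disc[:,:2]*1000).astype(np.float32)); print(' disc',c,rad,np.median(disc[:,2]))
        print(' knob top',len(knob),knob.mean(0) if len(knob) else '', np.median(knob[:,2]) if len(knob) else '')
E
```

```text
top disc_fine 0.82 [ 0.4374 -0.2061  0.0328]
top disc_fine 0.74 [ 0.2258 -0.2939  0.0388]
top disc_fine 0.72 [ 0.625  -0.054   0.0314]
top fine_knob 0.69 [ 0.6276 -0.0541  0.0325]
top fine_knob 0.61 [ 0.4356 -0.2099  0.0299]
top fine_knob 0.61 [ 0.2199 -0.2928  0.0319]
top spindle_seat 0.82 [0.4885 0.2466 0.1417]
top spindle_tip 0.73 [0.4882 0.2492 0.1404]
top spindle_tip 0.67 [ 0.647  -0.4503  0.013 ]
top disc_coarse 0.71 [ 0.6093 -0.2622  0.0322]
top machine 0.9 [0.4905 0.2473 0.1397]
top 0.83 2121 [121.  32.  26.]
 disc (222.70938110351562, -296.82403564453125) 74.68566131591797 0.03149738734686051
 knob top 191 [ 0.2229 -0.2961  0.0818] 0.08169786541054704
top 0.67 1924 [82. 84. 86.]
 disc (439.73687744140625, -208.61659240722656) 74.60862731933594 0.031574390431253936
 knob top 177 [ 0.4393 -0.2082  0.0815] 0.08140893830883887
top 0.62 1846 [118.  32.  25.]
 disc (633.6139526367188, -53.257293701171875) 75.17713928222656 0.03159093080644767
 knob top 163 [ 0.6322 -0.0532  0.0818] 0.08195400235566438
scene disc_fine 0.87 [ 0.4537 -0.2214  0.0283]
scene disc_fine 0.87 [ 0.2386 -0.3051  0.0323]
scene disc_fine 0.76 [ 0.6454 -0.0652  0.032 ]
scene fine_knob 0.96 [ 0.2412 -0.3025  0.0338]
scene fine_knob 0.76 [ 0.4508 -0.2224  0.0297]
scene fine_knob 0.74 [ 0.6448 -0.0623  0.0299]
scene spindle_seat 0.77 [0.5552 0.2208 0.1357]
scene spindle_tip 0.76 [0.5521 0.2194 0.1396]
scene spindle_tip 0.51 [ 0.629  -0.2731  0.0279]
scene disc_coarse 0.67 [ 0.6289 -0.2726  0.0326]
scene 0.85 1985 [175.  39.  38.]
 disc (635.0698852539062, -54.00128173828125) 76.22456359863281 0.03214159628396602
 knob top 186 [ 0.6368 -0.0557  0.0817] 0.08187034861331544
scene 0.56 1593 [179.  49.  49.]
 disc (223.73846435546875, -297.59490966796875) 77.23250579833984 0.031847416103591
 knob top 133 [ 0.2273 -0.2986  0.082 ] 0.08199041179956552
```

```bash
python3 - <<'E'
from h import *
np.set_printoptions(precision=4,suppress=True)
for cam,c in (("top",(215,187)),("scene",(415,173))):
    p,d,W=cloud(cam)
    x,y=c; cr=p[y-28:y+28,x-40:x+40]; cv2.imwrite(f"pics/{cam}_sp.png",cv2.resize(cr,None,fx=9,fy=9,interpolation=cv2.INTER_CUBIC)[:,:,::-1])
    Q=W[y-60:y+60,x-80:x+80].reshape(-1,3)
    c0=np.array([.49,.247])
    r=np.hypot(*(Q[:,:2]-c0).T)
    for lo,hi in ((.1495,.1545),(.1655,.171),(.175,.19)):
        s=Q[(Q[:,2]>lo)&(Q[:,2]<hi)&(r<.05)]
        if len(s)>3: print(cam,lo,len(s),s.mean(0),cv2.minEnclosingCircle((s[:,:2]*1000).astype(np.float32)))
    # bowl rim
    s=Q[(Q[:,2]>.163)&(Q[:,2]<.169)&(r>.1)&(r<.135)]
    print('rim',len(s),fitcirc(s) if len(s)>5 else '')
    bar=W.reshape(-1,3); bar=bar[(bar[:,2]>.188)&(bar[:,2]<.2)&(np.hypot(*(bar[:,:2]-c0).T)<.25)]
    if len(bar)>5: print('bar',len(bar),bar.mean(0),cv2.minAreaRect((bar[:,:2]*1000).astype(np.float32)))
E
```

```text
top 0.1495 241 [0.4994 0.2308 0.1519] ((500.1788330078125, 232.40545654296875), 33.877323150634766)
top 0.1655 50 [0.4978 0.23   0.1678] ((500.4283752441406, 232.40518188476562), 21.778526306152344)
top 0.175 63 [0.4993 0.231  0.1803] ((501.09423828125, 231.8330841064453), 12.560287475585938)
rim 359 (array([0.4999, 0.2327]), np.float64(0.11852363077080436))
bar 382 [0.3727 0.2575 0.1926] ((456.3549499511719, 327.0921325683594), (391.7283630371094, 146.0719757080078), 38.088462829589844)
scene 0.1495 120 [0.506  0.2245 0.1519] ((500.535888671875, 231.68231201171875), 34.764827728271484)
scene 0.1655 41 [0.5055 0.2275 0.1675] ((502.2989807128906, 231.1922149658203), 22.05480194091797)
scene 0.175 42 [0.5039 0.2292 0.181 ] ((503.46356201171875, 229.12335205078125), 12.198979377746582)
rim 228 (array([0.5011, 0.2321]), np.float64(0.11863997521722121))
bar 226 [0.3842 0.2592 0.1926] ((481.6727600097656, 311.84149169921875), (392.5390319824219, 168.6003875732422), 27.155292510986328)
```

```bash
python3 - <<'E'
from h import *
o=env.get_obs(); R=Rn.from_euler('xyz',o['tool_rot'],degrees=True).as_matrix()
print(o['time_s'],R)
# desired: y down; shift to above disc knob
t=np.array([.4395,-.2085,.16]); print(R.T@(t-o['tool_pos'])*1000)
print(o['tool_pos'])
E
```

```text
1.05 [[-9.01849001e-01 -1.54345362e-06  4.32051362e-01]
 [-4.32051360e-01 -1.05619474e-04 -9.01848996e-01]
 [ 4.70249996e-05 -9.99999994e-01  9.45859656e-05]]
[-306.2957394    73.55967103 -272.10102802]
[ 0.28082923 -0.58622176  0.23359981]
```

Emit:
move_arm(
  moves=[
    [-31,0,-27,0,-4,0],
    [-61,0,-54,0,-8,0],
    [-92,0,-82,0,-12,0],
    [-122,0,-109,0,-16,0],
    [-153,0,-136,0,-20,0],
    [-184,10,-163,0,-24,0],
    [-214,20,-190,0,-28,0],
    [-245,30,-218,0,-32,0],
    [-276,40,-245,0,-36,0],
    [-306,50,-272,0,-39,0],
    [-306,74,-272,0,-39,0],
    [-306,74,-272,0,-39,0],
    [-306,74,-272,0,-39,0],
  ],
  claw=87,
)

```text
time_s: 2.13
tool_pos: [0.4385, -0.2085, 0.159]
tool_rot: [-90.1, -0.0, -115.4]
force: [-0.0, 0.2, 0.4]
grip_width: 0.087
```

```bash
python3 - <<'E'
from h import *
np.set_printoptions(precision=4,suppress=True)
o=env.get_obs(); R=Rn.from_euler('xyz',o['tool_rot'],degrees=True).as_matrix()
print(o['time_s'],o['tool_pos'],o['qpos']);print(R)
p,d,W=cloud("wrist"); cv2.imwrite("pics/w1.png",p[:,:,::-1])
Q=W.reshape(-1,3); r=np.hypot(*(Q[:,:2]-[.4395,-.2085]).T)
k=Q[(r<.035)&(Q[:,2]>.075)&(Q[:,2]<.09)]
print(len(k),k.mean(0) if len(k) else '', cv2.minEnclosingCircle((k[:,:2]*1000).astype(np.float32)) if len(k) else '')
E
```

```text
2.1333 [ 0.4385 -0.2085  0.159 ] [ 45.8208   2.5632 -23.9837 110.595    1.1578  67.19    -3.9463]
[[-0.4282 -0.0022  0.9037]
 [-0.9037  0.0004 -0.4282]
 [ 0.0006 -1.     -0.0021]]
2564 [ 0.4417 -0.2085  0.0829] ((440.9619445800781, -209.975341796875), 21.864398956298828)
```

View pics/w1.png

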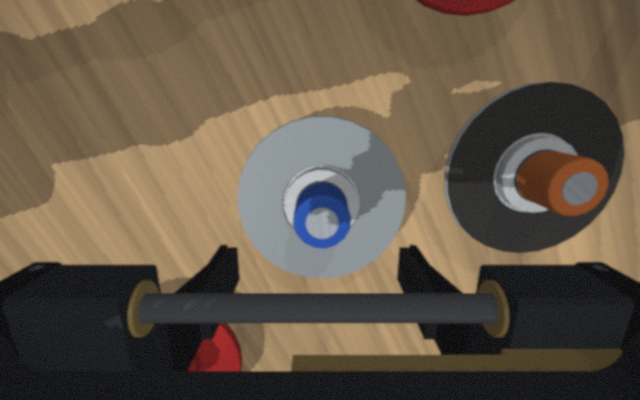

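Emit:
move_arm(
  moves=[
    [0,30,2,0,0,0],
    [0,60,2,0,0,0],
    [0,85,2,0,0,0],
    [0,101,2,0,0,0],
    [0,101,2,0,0,0],
    [0,101,2,0,0,0],
  ],
  claw=87,
)

```text
time_s: 2.68
tool_pos: [0.441, -0.2111, 0.0592]
tool_rot: [-90.0, -0.0, -115.6]
force: [0.3, 0.1, 0.9]
grip_width: 0.0868
```

Emit:
move_arm(
  moves=[
    [0,0,0,0,0,0],
    [0,0,0,0,0,0],
    [0,0,0,0,0,0],
    [0,0,0,0,0,0],
    [0,0,0,0,0,0],
    [0,0,0,0,0,0],
    [0,0,0,0,0,0],
    [0,0,0,0,0,0],
  ],
  claw=30,
  newtons=35,
)

```text
time_s: 3.35
tool_pos: [0.4407, -0.2094, 0.0586]
tool_rot: [-90.0, -0.0, -115.4]
force: [-0.5, 0.0, 2.5]
grip_width: 0.0434
```

Emit:
move_arm(
  moves=[
    [0,-10,0,0,0,0],
    [0,-30,0,0,0,0],
    [0,-55,0,0,0,0],
    [0,-80,0,0,0,0],
    [0,-105,0,0,0,0],
    [0,-130,0,0,0,0],
    [0,-155,0,0,0,0],
    [0,-180,0,0,0,0],
    [0,-205,0,0,0,0],
    [0,-222,0,0,0,0],
    [0,-232,0,0,0,0],
    [0,-232,0,0,0,0],
    [0,-232,0,0,0,0],
  ],
  claw=30,
  newtons=35,
)

```text
time_s: 4.43
tool_pos: [0.4406, -0.2093, 0.2896]
tool_rot: [-90.1, -0.0, -115.4]
force: [0.5, -0.6, -6.7]
grip_width: 0.0434
```

```bash
python3 - <<'E'
from h import *
np.set_printoptions(precision=4,suppress=True)
o=env.get_obs(); R=Rn.from_euler('xyz',o['tool_rot'],degrees=True).as_matrix()
print(o['time_s'],o['tool_pos'],o['qpos'],o['force'],o['wrist_torque'],o['grip_width']);print(R)
t=np.array([.5003,.2323,o['tool_pos'][2]]); print(R.T@(t-o['tool_pos'])*1000)
p,d,W=cloud("scene"); cv2.imwrite("pics/s2.png",p[:,:,::-1])
p,d,W=cloud("top"); cv2.imwrite("pics/t2.png",p[:,:,::-1])
E
```

```text
4.4333 [ 0.4406 -0.2093  0.2896] [ 46.5516  -1.9019 -23.5017  99.5712  -0.766   82.2552  -2.226 ] [ 0.4749 -0.5765 -6.6928] [ 0.0374 -0.0274 -0.0219] 0.043376300188365795
[[-0.4288 -0.0013  0.9034]
 [-0.9034  0.0006 -0.4288]
 [ 0.     -1.     -0.0014]]
[-424.5469    0.1728 -135.4036]
```

View pics/s2.png

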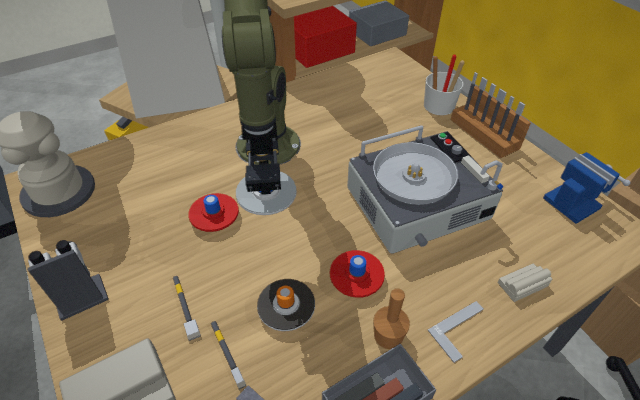

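The disc is lifted level in the jaws at about (265,190) in the scene view, and the bench spot it stood on is clear. I carry it over the spindle next.

Emit:
move_arm(
  moves=[
    [-15,0,-5,0,-2,0],
    [-40,0,-13,0,-5,0],
    [-68,0,-22,0,-8,0],
    [-96,0,-31,0,-11,0],
    [-124,0,-40,0,-15,0],
    [-152,0,-49,0,-18,0],
    [-180,0,-57,0,-21,0],
    [-208,0,-66,0,-25,0],
    [-236,0,-75,0,-28,0],
    [-264,0,-84,0,-31,0],
    [-292,0,-93,0,-35,0],
    [-320,0,-102,0,-38,0],
    [-348,0,-111,0,-41,0],
    [-376,0,-120,0,-44,0],
    [-400,0,-128,0,-47,0],
    [-416,0,-133,0,-49,0],
    [-424,0,-135,0,-50,0],
    [-424,0,-135,0,-50,0],
    [-424,0,-135,0,-50,0],
    [-424,0,-135,0,-50,0],
  ],
  claw=30,
  newtons=35,
)

```text
time_s: 6.2
tool_pos: [0.501, 0.2296, 0.29]
tool_rot: [-90.1, -0.1, -65.5]
force: [0.3, 0.5, -5.9]
grip_width: 0.0432
```

```bash
python3 - <<'E'
from h import *
np.set_printoptions(precision=4,suppress=True)
o=env.get_obs(); R=Rn.from_euler('xyz',o['tool_rot'],degrees=True).as_matrix()
print(o['time_s'],o['tool_pos'],o['qpos'],o['force'],o['wrist_torque'],o['grip_width']);print(R)
zd=o['tool_pos'][2]-.0586
for cam in ("top","scene","wrist"):
    p,d,W=cloud(cam); cv2.imwrite(f"pics/{cam}3.png",p[:,:,::-1])
    Q=W.reshape(-1,3); r=np.hypot(*(Q[:,:2]-o['tool_pos'][:2]).T)
    s=Q[(r<.08)&(abs(Q[:,2]-zd-.032)<.006)]
    if len(s)>20:
        c,rr=cv2.minEnclosingCircle((s[:,:2]*1000).astype(np.float32))
        A=np.c_[s[:,:2]-s[:,:2].mean(0),np.ones(len(s))]
        print(cam,len(s),c,rr,s[:,2].mean()-zd,np.linalg.lstsq(A,s[:,2],rcond=None)[0])
    for r in models.cut_out("disc_fine",cam)[:3]:
        m=r['mask']&(d>0); s=W[m]; print('  ',r['score'],np.median(s,0))
E
```

```text
6.2 [0.501  0.2296 0.29  ] [ 17.9364   9.5147 -50.5268  90.8962   7.4509  83.179   -8.6319] [ 0.2906  0.529  -5.8586] [-0.0434 -0.1747 -0.0323] 0.04323882807862734
[[ 0.4142 -0.0008  0.9102]
 [-0.9102 -0.0019  0.4142]
 [ 0.0014 -1.     -0.0016]]
top 934 (505.8067321777344, 213.4217529296875) 72.11153411865234 0.03154164838583351 [-0.0014  0.0028  0.2629]
   0.86 [0.5191 0.1878 0.263 ]
   0.67 [ 0.6263 -0.0534  0.032 ]
   0.59 [ 0.2229 -0.2918  0.032 ]
scene 1111 (503.0439147949219, 227.6154022216797) 77.4393539428711 0.03223423765706446 [-0.005   0.0061  0.2636]
   0.88 [ 0.6465 -0.0644  0.0328]
   0.86 [ 0.239  -0.3051  0.0326]
   0.82 [0.5181 0.2119 0.2645]
wrist 26382 (501.123291015625, 230.15440368652344) 74.92166900634766 0.03241638757333548 [ 0.     -0.0025  0.2638]
   0.89 [0.4913 0.253  0.2642]
   0.54 [ 0.5717 -0.0404  0.0323]
```

```bash
python3 - <<'E'
from h import *
from scipy.optimize import least_squares
np.set_printoptions(precision=4,suppress=True)
o=env.get_obs(); R=Rn.from_euler('xyz',o['tool_rot'],degrees=True).as_matrix()
print(o['time_s'],o['tool_pos'],o['tool_rot'])
zd=o['tool_pos'][2]-.0586
for cam in ("top","scene","wrist"):
    p,d,W=cloud(cam)
    Q=W.reshape(-1,3); r=np.hypot(*(Q[:,:2]-o['tool_pos'][:2]).T)
    s=Q[(r<.085)&(abs(Q[:,2]-zd-.032)<.004)]
    c0=o['tool_pos'][:2]
    a=np.arctan2(*(s[:,:2]-c0).T[::-1]); rr=np.hypot(*(s[:,:2]-c0).T)
    b=np.round(a/np.radians(4)).astype(int); E=[]
    for k in np.unique(b):
        i=np.where(b==k)[0]
        j=i[np.argmax(rr[i])]
        if rr[j]>.066: E.append(s[j,:2])
    E=np.array(E)
    f=least_squares(lambda q:np.hypot(*(E-q[:2]).T)-q[2],[*c0,.075],loss='soft_l1',f_scale=.001)
    f2=least_squares(lambda q:np.hypot(*(E-q[:2]).T)-.075,[*c0],loss='soft_l1',f_scale=.001)
    print(cam,len(E),f.x,f2.x)
E
```

```text
6.5 [0.5012 0.2306 0.2906] [-89.9934  -0.0346 -65.4822]
top 40 [0.5008 0.23   0.0734] [0.5002 0.2318]
scene 76 [0.5027 0.2288 0.0733] [0.502  0.2294]
wrist 69 [0.5008 0.2312 0.0741] [0.501  0.2309]
```

View pics/wrist3.png

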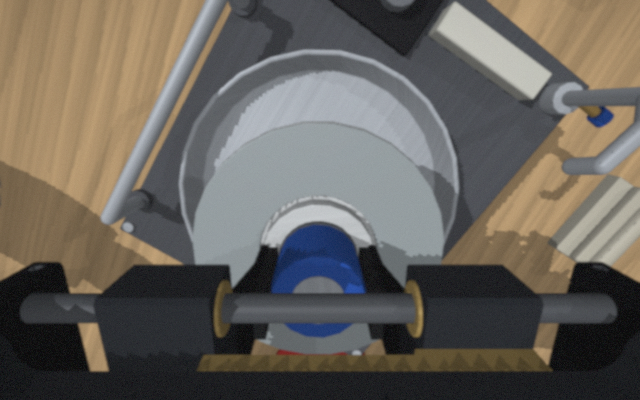

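View pics/scene3.png

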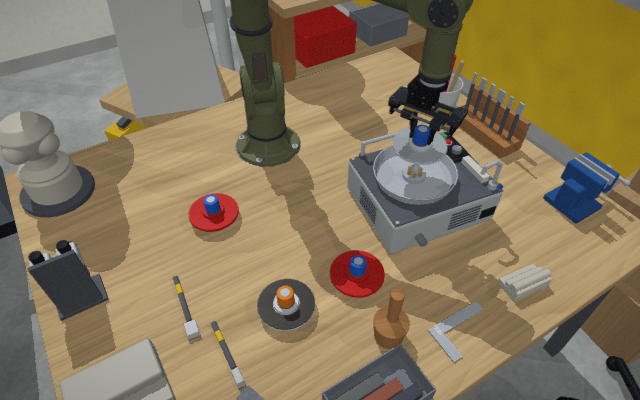

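View pics/top_sp.png

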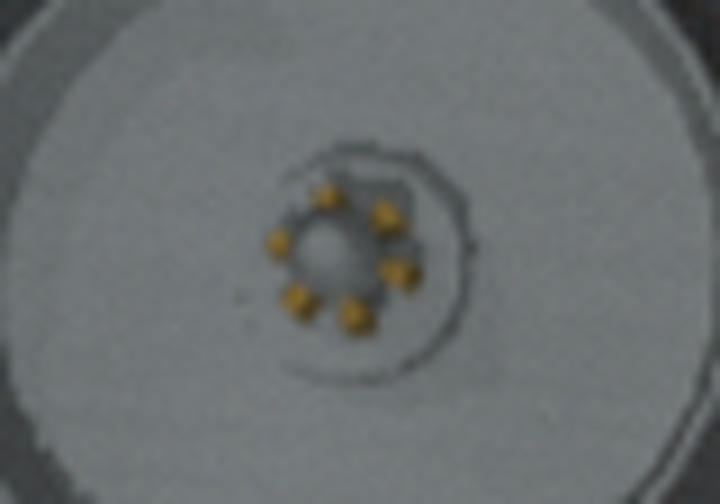

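```bash
python3 - <<'E'
from h import *
from scipy.optimize import least_squares
np.set_printoptions(precision=4,suppress=True)
o=env.get_obs()
print(o['time_s'],o['tool_pos'],o['tool_rot'])
zd=o['tool_pos'][2]-.0586
for cam in ("wrist","top","scene"):
    p,d,W=cloud(cam)
    Q=W.reshape(-1,3)
    c0=np.array([.5003,.2323]); r=np.hypot(*(Q[:,:2]-c0).T)
    s=Q[(r>.108)&(r<.128)&(Q[:,2]>.158)&(Q[:,2]<.172)]
    print(len(s),np.percentile(s[:,2],[5,50,95]))
    s=s[(s[:,2]>.162)]
    # outer edge of rim 122mm
    a=np.arctan2(*(s[:,:2]-c0).T[::-1]); b=np.round(a/np.radians(4)).astype(int)
    for fn in (np.argmax,np.argmin):
        E=[]
        for k in np.unique(b):
            i=np.where(b==k)[0]; rr=np.hypot(*(s[i,:2]-c0).T); E.append(s[i[fn(rr)],:2])
        E=np.array(E)
        f=least_squares(lambda q:np.hypot(*(E-q[:2]).T)-q[2],[*c0,.12],loss='soft_l1',f_scale=.001)
        print(cam,fn.__name__,len(E),f.x)
E
```

```text
6.65 [0.501  0.2311 0.2906] [-89.9961  -0.016  -65.4238]
5202 [0.1587 0.1647 0.1668]
wrist argmax 57 [0.5005 0.2324 0.1213]
wrist argmin 57 [0.5004 0.2325 0.1159]
292 [0.159  0.1644 0.1676]
top argmax 45 [0.5003 0.2327 0.1206]
top argmin 45 [0.5002 0.2322 0.1168]
391 [0.1591 0.1643 0.169 ]
scene argmax 71 [0.5019 0.2311 0.1205]
scene argmin 71 [0.5023 0.2301 0.1162]
```

Emit:
move_arm(
  moves=[
    [-1,10,0,0,0,0],
    [-1,22,0,0,0,0],
    [-1,34,0,0,0,0],
    [-1,42,0,0,0,0],
    [-1,46,0,0,0,0],
    [-1,50,0,0,0,0],
    [-1,53,0,0,0,0],
    [-1,56,0,0,0,0],
    [-1,58,0,0,0,0],
    [-1,60,0,0,0,0],
    [-1,60,0,0,0,0],
    [-1,60,0,0,0,0],
  ],
  claw=30,
  newtons=35,
)

```text
time_s: 7.8
tool_pos: [0.5006, 0.2323, 0.2306]
tool_rot: [-90.0, -0.0, -65.4]
force: [-0.1, 0.1, -6.9]
grip_width: 0.0434
```

```bash
python3 - <<'E'
from h import *
np.set_printoptions(precision=4,suppress=True)
o=env.get_obs(); print(o['time_s'],o['tool_pos'],o['tool_rot'],o['force'],o['wrist_torque'],o['grip_width'])
p,d,W=cloud("scene"); cv2.imwrite("pics/s4.png",cv2.resize(p[80:280,300:540],None,fx=3,fy=3)[:,:,::-1])
E
```

```text
7.8 [0.5006 0.2323 0.2306] [-89.9923  -0.007  -65.4019] [-0.0637  0.1273 -6.934 ] [ 0.0471 -0.102  -0.0164] 0.043372422114115586
```

View pics/s4.png

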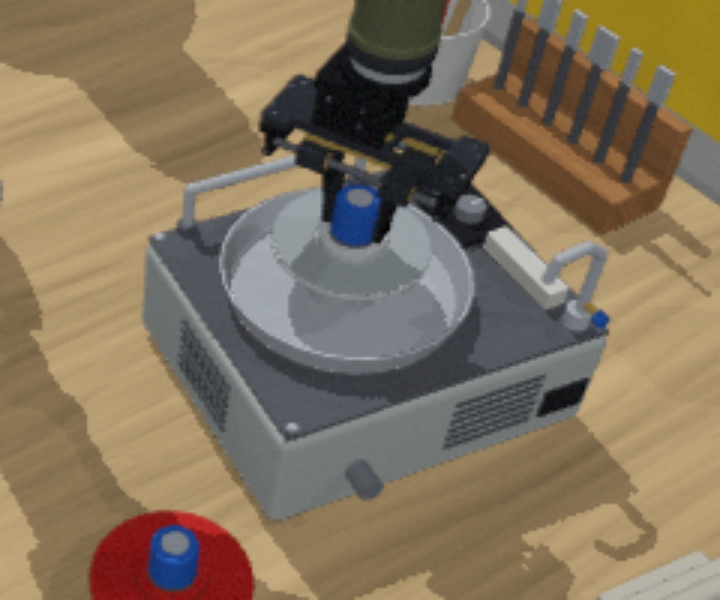

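The disc sits over the nose, centred in the bowl at about (350,245) in the crop, with no side force. I lower it to the spline tops.

Emit:
move_arm(
  moves=[
    [0,2,0,0,0,0],
    [0,4,0,0,0,0],
    [0,6,0,0,0,0],
    [0,7,0,0,0,0],
    [0,8,0,0,0,0],
    [0,8,0,0,0,0],
  ],
  claw=30,
  newtons=35,
)

```text
time_s: 8.35
tool_pos: [0.5005, 0.2324, 0.2235]
tool_rot: [-90.0, -0.0, -65.4]
force: [-2.5, -1.4, 2.7]
grip_width: 0.0432
```

Emit:
move_arm(
  moves=[
    [0,1,0,0,2,0],
    [0,1,0,0,5,0],
    [0,1,0,0,8,0],
    [0,1,0,0,11,0],
    [0,1,0,0,14,0],
    [0,1,0,0,17,0],
    [0,1,0,0,20,0],
    [0,1,0,0,20,0],
  ],
  claw=30,
  newtons=35,
)

```text
time_s: 9.02
tool_pos: [0.5019, 0.2328, 0.2236]
tool_rot: [-89.8, 0.0, -85.5]
force: [-0.9, -0.6, 5.5]
grip_width: 0.0429
```

```bash
python3 - <<'E'
from h import *
np.set_printoptions(precision=4,suppress=True)
o=env.get_obs(); print(o['time_s'],o['tool_pos'],o['tool_rot'],o['force'],o['wrist_torque'],o['grip_width'],o['qpos'])
E
```

```text
9.0167 [0.5019 0.2328 0.2236] [-89.7735   0.0301 -85.5052] [-0.9095 -0.5643  5.5248] [-0.2762  0.2587 -0.0812] 0.042876637721277984 [ 15.1138  11.2269 -47.8744  96.7356   8.6542  75.6223 -29.8476]
```

Emit:
move_arm(
  moves=[
    [0,0,0,0,3,0],
    [0,0,0,0,6,0],
    [0,0,0,0,9,0],
    [0,0,0,0,12,0],
    [0,0,0,0,12,0],
  ],
  claw=30,
  newtons=35,
)

```text
time_s: 9.43
tool_pos: [0.5021, 0.2327, 0.2235]
tool_rot: [-89.8, 0.1, -97.5]
force: [-0.4, -1.0, 6.2]
grip_width: 0.043
```

Emit:
move_arm(
  moves=[
    [0,0,0,0,3,0],
    [0,0,0,0,6,0],
    [0,0,0,0,9,0],
    [0,0,0,0,12,0],
    [0,0,0,0,12,0],
  ],
  claw=30,
  newtons=35,
)

```text
time_s: 9.85
tool_pos: [0.5005, 0.2322, 0.2209]
tool_rot: [-90.0, -0.0, -109.4]
force: [0.2, -0.1, -6.9]
grip_width: 0.0432
```

```bash
python3 - <<'E'
from h import *
np.set_printoptions(precision=4,suppress=True)
o=env.get_obs(); print(o['time_s'],o['tool_pos'],o['tool_rot'],o['force'],o['wrist_torque'],o['grip_width'],o['qpos'])
E
```

```text
9.85 [0.5005 0.2322 0.2209] [ -90.0138   -0.0046 -109.4142] [ 0.1526 -0.0531 -6.8981] [ 0.0783 -0.2239  0.0159] 0.0431901589796819 [ 12.8399  10.8134 -45.1344  97.0206   7.888   75.4508 -53.1905]
```

The z dropped and the force returned to the free-hanging weight, so the splines have engaged. I lower gently to the flange.

Emit:
move_arm(
  moves=[
    [0,2,0,0,0,0],
    [0,4,0,0,0,0],
    [0,6,0,0,0,0],
    [0,8,0,0,0,0],
    [0,9,0,0,0,0],
    [0,9,0,0,0,0],
  ],
  claw=30,
  newtons=35,
)

```text
time_s: 10.35
tool_pos: [0.5005, 0.2322, 0.212]
tool_rot: [-90.0, -0.0, -109.4]
force: [1.6, 1.5, -6.4]
grip_width: 0.0436
```

Emit:
move_arm(
  moves=[
    [0,1,0,0,0,0],
    [0,2,0,0,0,0],
    [0,2,0,0,0,0],
  ],
  claw=30,
  newtons=35,
)

```text
time_s: 10.6
tool_pos: [0.5006, 0.2324, 0.2107]
tool_rot: [-90.0, 0.0, -109.4]
force: [0.4, 0.6, -4.7]
grip_width: 0.0435
```

```bash
python3 - <<'E'
from h import *
np.set_printoptions(precision=4,suppress=True)
o=env.get_obs(); print(o['time_s'],o['tool_pos'],o['tool_rot'],o['force'],o['wrist_torque'],o['grip_width'])
E
```

```text
10.6 [0.5006 0.2324 0.2107] [ -89.9893    0.0044 -109.389 ] [ 0.362   0.5686 -4.7482] [ 0.1037 -0.1432 -0.0091] 0.04351352213251521
```

Emit:
move_arm(
  moves=[
    [0,0.5,0,0,0,0],
    [0,0.5,0,0,0,0],
  ],
  claw=30,
  newtons=35,
)

```text
time_s: 10.77
tool_pos: [0.5006, 0.2324, 0.2106]
tool_rot: [-90.0, 0.0, -109.4]
force: [-0.6, -0.1, -1.3]
grip_width: 0.0431
```

Emit:
move_arm(
  moves=[
    [0,0,0,0,0,0],
    [0,0,0,0,0,0],
    [0,0,0,0,0,0],
    [0,0,0,0,0,0],
    [0,0,0,0,0,0],
    [0,0,0,0,0,0],
  ],
  claw=80,
)

```text
time_s: 11.27
tool_pos: [0.5007, 0.2323, 0.2102]
tool_rot: [-90.0, 0.0, -109.4]
force: [0.4, -0.1, -0.9]
grip_width: 0.0748
```

Seated and released. I back the tool straight up and check.

Emit:
move_arm(
  moves=[
    [0,-5,0,0,0,0],
    [0,-15,0,0,0,0],
    [0,-35,0,0,0,0],
    [0,-60,0,0,0,0],
    [0,-90,0,0,0,0],
    [0,-115,0,0,0,0],
    [0,-130,0,0,0,0],
    [0,-130,0,0,0,0],
    [0,-130,0,0,0,0],
  ],
  claw=80,
)

```text
time_s: 12.02
tool_pos: [0.5009, 0.2327, 0.3413]
tool_rot: [-89.9, 0.1, -109.4]
force: [-0.6, 0.1, -0.2]
grip_width: 0.0803
```

```bash
python3 - <<'E'
from h import *
from scipy.optimize import least_squares
np.set_printoptions(precision=4,suppress=True)
o=env.get_obs(); print(o['time_s'],o['tool_pos'],o['force'],o['grip_width'])
for cam in ("wrist","scene","top"):
    p,d,W=cloud(cam); cv2.imwrite(f"pics/{cam}5.png",p[:,:,::-1])
    Q=W.reshape(-1,3); c0=np.array([.5005,.2324]); r=np.hypot(*(Q[:,:2]-c0).T)
    s=Q[(r>.036)&(r<.073)&(abs(Q[:,2]-.186)<.015)]
    k=Q[(r<.026)&(Q[:,2]>.225)&(Q[:,2]<.25)]
    if len(s)>30:
        A=np.c_[s[:,:2]-c0,np.ones(len(s))]; print(cam,'disc plane (expect z .184)',len(s),np.linalg.lstsq(A,s[:,2],rcond=None)[0],np.median(s[:,2]))
    if len(k)>5: print(cam,'knob top (expect .234)',len(k),np.median(k[:,2]),cv2.minEnclosingCircle((k[k[:,2]>.231][:,:2]*1000).astype(np.float32)))
E
```

```text
12.0167 [0.5009 0.2327 0.3413] [-0.5563  0.1059 -0.2226] 0.0802776414446138
wrist disc plane (expect z .184) 12856 [-0.0026 -0.0019  0.1827] 0.18270532959682567
wrist knob top (expect .234) 2056 0.23275336543680292 ((499.51129150390625, 232.40130615234375), 21.276123046875)
scene disc plane (expect z .184) 934 [-0.0026 -0.0005  0.1842] 0.1843491966723431
scene knob top (expect .234) 156 0.23369016532301035 ((502.0983581542969, 230.7272186279297), 23.30220603942871)
top disc plane (expect z .184) 1173 [0.0015 0.0002 0.1837] 0.18370520506283902
top knob top (expect .234) 241 0.23357890259113376 ((500.2179870605469, 231.88926696777344), 21.728017807006836)
```

View pics/scene5.png

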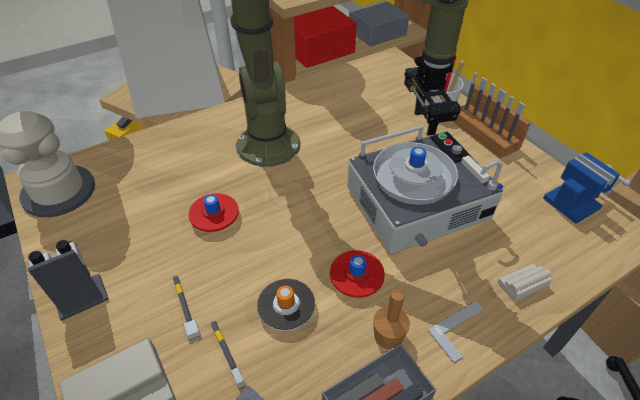

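View pics/wrist5.png

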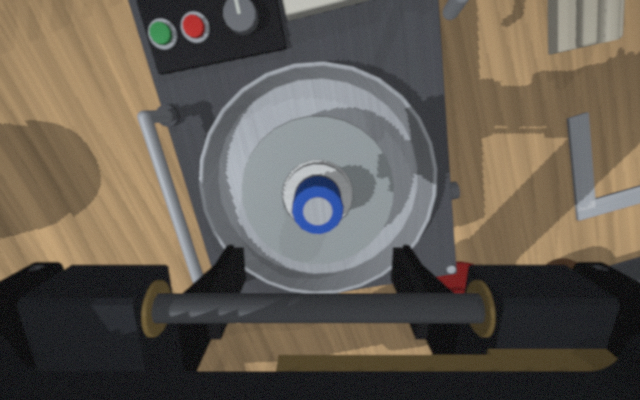

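The disc is home: its top is at about 0.184 m, it is level, and the gripper is clear. In the scene view the coarse disc (286,300), the chisels (185,305 and 227,350) and the dressing stick (475,165) are where they started.

```bash
python3 -c "
from cell import job; print(job.sign_off())"
```

```text
the job is handed in; nothing more can be done
None
```

The fine disc with the blue knob is home on the grinder spindle and let go, and the job is handed in. No verdict is reported.

- **What I did:** I gripped the disc by its knob and set it over the nose. I lowered it onto the spline tops, pressing with roughly 10–13 N by the wrist readings. Turning it about 44° let the splines engage. I then lowered it to the flange, opened the fingers and backed off 130 mm.
- **Height:** the disc top reads 0.183–0.184 m in all three cameras, against 0.184 expected. The knob top reads 0.233–0.234 m, against 0.234.
- **Level:** it is within about 0.003 rad.
- **Centring:** the top and wrist cameras put it within about 1 mm of the spindle axis. The scene camera differed by about 2 mm in x and y. It had shown a similar offset when measuring the bowl rim, so I took that as calibration error.
- **Other things:** I checked the coarse disc, chisels and dressing stick only by eye, comparing pictures; they look unmoved. The work took about 12 s of the 51 s allowed.

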